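# Square up the reagent bottles on the analyser tray with a ruler

### The job

The five square reagent bottles on the analyser's loading tray stand out of line and askew. Take the flat ruler by its rib and push the row back with its long edge until all five bottles stand square and flush against the pads of the tray's back rail, wherever the rail is clamped today; press gently, the rail is light, and touch the bottles with the ruler only. Then lay the ruler flat on the bench, off the tray, and leave everything else where it is.

Things in the scene. Friction and masses are not known exactly. Their poses are not given: they have to be found in the camera images.
- tray: Grey fixed tray: flat plate 200 mm (x) by 410 mm (y), top at z = 0.006, open at the front (-x); origin at the centre of its underside, x points to the back rail, yaw within 0.15 rad. Two cheeks (22 mm high, 4 mm thick) carry the rail 152 mm either side of the tray's middle, 49 to 98 mm behind its centre; outside each stands a vial in a pocket.
- rail: Seat of the tray's straight back rail (298 mm long, 28 mm high, five rubber pads, one per bottle). Origin: the hindmost place of the pads' front faces, mid-length, at z = 0.006; x points backwards, square to the rail. The rail is clamped 0 to 32 mm forward (-x) of here; not reported: feel for it, under 10 mm/s, as even a small knock counts. It barely gives: force rises suddenly. Never load it over 18 N in all.
- bottle1_mid (a point): Square white reagent bottle with a grey round cap, number 1 of five from the tray's left (+y); 44 x 44 mm in plan, straight sides 50 mm high, 72 mm with the cap, 80 to 170 g, loose. This point is its centre, 25 mm above its underside. Each stands opposite its pad (56 mm apart), 9 to 75 mm short of it, turned up to 0.2 rad; slides easily.
- bottle2_mid (a point): Square white reagent bottle with a grey round cap, number 2 of five from the tray's left (+y); 44 x 44 mm in plan, straight sides 50 mm high, 72 mm with the cap, 80 to 170 g, loose. This point is its centre, 25 mm above its underside. Each stands opposite its pad (56 mm apart), 9 to 75 mm short of it, turned up to 0.2 rad; slides easily.
- bottle3_mid (a point): Square white reagent bottle with a grey round cap, number 3 of five from the tray's left (+y); 44 x 44 mm in plan, straight sides 50 mm high, 72 mm with the cap, 80 to 170 g, loose. This point is its centre, 25 mm above its underside. Each stands opposite its pad (56 mm apart), 9 to 75 mm short of it, turned up to 0.2 rad; slides easily.
- bottle4_mid (a point): Square white reagent bottle with a grey round cap, number 4 of five from the tray's left (+y); 44 x 44 mm in plan, straight sides 50 mm high, 72 mm with the cap, 80 to 170 g, loose. This point is its centre, 25 mm above its underside. Each stands opposite its pad (56 mm apart), 9 to 75 mm short of it, turned up to 0.2 rad; slides easily.
- bottle5_mid (a point): Square white reagent bottle with a grey round cap, number 5 of five from the tray's left (+y); 44 x 44 mm in plan, straight sides 50 mm high, 72 mm with the cap, 80 to 170 g, loose. This point is its centre, 25 mm above its underside. Each stands opposite its pad (56 mm apart), 9 to 75 mm short of it, turned up to 0.2 rad; slides easily.
- ruler_grip (a point): Flat aluminium ruler on the bench left or right of the tray, lying roughly along the robot's x: plate 310 mm long (its y), 76 mm wide (its x), 5 mm thick; along its middle a black finger rib 14 mm thick (x), 120 mm long, top 35 mm above the underside. Both long edges are straight and alike, 38 mm from the rib's middle. 0.3 kg. This point: middle of the rib, 20 mm above the underside.
- pipette: White hand pipette, about 280 mm long, lying on the bench on the other side of the tray. To be left alone. Origin: on the bench under its middle.
- vial_left: Small amber vial in the tray's left pocket, 24 mm across, 46 mm high; leave alone. Origin: centre of its underside.
- vial_right: Small amber vial in the tray's right pocket, as the left one; leave alone. Origin: centre of its underside.
- timer: White desk timer 65 x 65 x 16 mm behind the tray; leave alone. Origin: centre of its underside.
- marker: Marker pen 135 mm long behind the tray; leave alone. Origin: underside, near the middle.
- pot: Clear specimen pot with white lid, 66 mm across, 72 mm high, far left; leave alone. Origin: centre of its underside.
- slidebox: White slide box 85 x 100 x 30 mm, far right; leave alone. Origin: centre of its underside.

How it is judged:
On the way, in this order (a step that is already met when the one before it is completed fails the run):
1. the ruler is taken up off the bench (height (world z) of ruler_grip above 0.035 m), for 0.2 s.
2. all five bottles stand square and flush against the back rail (horizontal distance between bottle1_mid and fence_c1 below 0.0257 m and angle between the x axis of each of bottle1_mid, bottle2_mid, bottle3_mid, bottle4_mid, bottle5_mid and the x axis of rail, either way round below 0.05 rad and angle between each of bottle1_mid, bottle2_mid, bottle3_mid, bottle4_mid, bottle5_mid's own z axis and vertical below 0.05 rad and horizontal distance between bottle2_mid and fence_c2 below 0.0257 m and horizontal distance between bottle3_mid and fence_c3 below 0.0257 m and horizontal distance between bottle4_mid and fence_c4 below 0.0257 m and horizontal distance between bottle5_mid and fence_c5 below 0.0257 m), for 0.3 s.
At the end, for the whole second after the job is handed in: Each bottle is upright and square to the rail (both within 0.05 rad) and touches its pad to about 2 mm (centres of bottle and pad, which is 3 mm thick, within 25.7 mm; 23.5 is flush); the ruler lies flat (within 0.03 rad) on the bench off the tray, its grip point under 22.5 mm high, let go (all of step 2 and height (world z) of ruler_grip below 0.0225 m and angle between ruler_grip's own z axis and vertical below 0.03 rad and contact force between ruler and the fingers below 0.1 N).
It fails at once if the back rail is pressed with more than 18 N in all (contact force between rail and anything else above 18 N).
It fails at once if the hand or arm touches a bottle (contact force between any of bottle1, bottle2, bottle3, bottle4, bottle5 and the fingers above 0.3 N or contact force between any of bottle1, bottle2, bottle3, bottle4, bottle5 and the arm above 0.3 N).
It fails at once if a bottle is tipped by more than 0.3 rad (angle between any of bottle1_mid, bottle2_mid, bottle3_mid, bottle4_mid, bottle5_mid's own z axis and vertical above 0.3 rad).
It fails at once if a thing that should be left alone is moved by more than 15 mm (distance of any of vial_left, vial_right, pipette, timer, marker, pot, slidebox from where it was at the start of the episode above 0.015 m).
It also fails if it takes over 72 s, if anything falls off the work surface, if the arm or the gripper's body presses on something with over 40 N, if the wrist force passes 120 N, or if a joint passes its speed limit or range.

### The arm

A 7-joint arm with a two-finger parallel gripper is mounted at the origin on the work surface. World frame = base frame: x ahead of the robot, y to its left, z up, the work surface at z = 0. Lengths are in m, angles in rad, forces in N, time in s.
With the tool pointing down it reaches from about 0.425 to 0.925 m from the base axis. Payload 6.8 kg.
Tool frame: the origin (TCP) lies at the very end of the fingers, on their centre line; the grasp point (between the pads) lies grasp_offset behind it (grasp_offset is the distance from the TCP to the grasp point, in m); z points along the fingers, y is the direction in which the jaws open and shut (so a half turn about z gives the same grasp; the last joint's range is limited). The gripper opens to 85 mm and grips with 20 to 120 N. Pads are 22 mm wide; open, the fingers measure 114 mm over their backs; the gripper's body (76 mm by 85 mm) begins 54 mm behind the grasp point. The pads swing forward as they close: fully open they stand 13 mm farther back than shut.
Start: joints at [1.123, 0.477, 0.022, 1.555, -0.011, 1.109, -0.083], TCP at [0.225, -0.636, 0.231] pointing down, gripper open.
Joint ranges: [-2.96, 2.96], [-0.34, 2.1], [-1.41, 1.46], [0.24, 2.44], [-1.37, 4.51], [0.17, 1.92], [-2.96, 2.96]. Speed limits (rad/s): [2.39, 2.39, 3.14, 3.14, 3.14, 3.14, 3.14].

### API

Orientations are given as a unit quaternion [w, x, y, z].
In Python, from station import * gives the robot as it stands.
- The arm moves only by the shell command python3 -m handwheel 'ROWS' [FORCE]. ROWS is JSON, one flat list of numbers, 7 for each row, row after row: the shift along the world's x, y, z in cm, then the turn, a rotation vector about the world's x, y, z in degrees, then the opening, from 0 (shut) to 1 (fully open). In form: [tx, ty, tz, ax, ay, az, fingers, tx, ty, tz, ax, ay, az, fingers, ...]. A call has 1 to 8 rows; each row is the pose to reach, as a shift and turn from the pose measured when the call began; what a row does not reach only later rows make up. A row lasts 1/12 s, in which the tool goes at most 41.7 mm and 7.16 degrees, less where a joint would pass 70% of its speed; a pose out of reach is approached as far as the arm can. A call with a gripper value outside its range is refused whole. The fingers move at their own pace and stop on an object; FORCE is the grip in N (left out, the last holds). Time passes only in rows, so rows that repeat a pose let the fingers close. It gives the time, the measured TCP pose, the force and the opening at its end, in the units of the state.
- get_obs(): the state, without advancing time (a new reading comes with each control period).
- read_camera(name): name is "scene" or "top" or "wrist"; returns the picture (400x640x3 uint8, red, green, blue); there is no depth.
- camera_info(name): a dict with "fx", "fy", "cx", "cy" (pixels), "R" (3x3) and "t" (3): a world point X has camera coordinates R X + t; the wrist camera has in their place "mount" (4x4, takes a point from camera to tool coordinates, whose origin is the TCP and whose axes are the flange's). Camera axes: x right, y down, z forward; pixel columns grow to the right and rows downward; lengths in m; the calibration is good to about 2 mm. A picture is of the moment at which its call begins: read the wrist's pose just before it. camera_info takes no time and is no camera call.
- hand_in(): hands the job in, once; it reports no verdict.
The state is a dict: "t": time; "q": joint angles; "joint_vel": joint speeds; "joint_torque": joint torques, N m; "eef_pos": TCP position; "tool_rot": TCP orientation; "contact_force": force on the tool from outside, world axes, zero at the start; "torque": the same for the moment, N m; "gripper_width": opening from 0.0 (shut) to 1.0 (fully open).
Only numpy, scipy, OpenCV 4.12 (cv2) and the standard library are available. Lean on these libraries where they do the work, as an engineer would, in place of code of your own. Each camera call takes 0.05 s, during which the arm holds its last target. There are 200 camera calls.

## Working session

There is one attempt and no reset: what is moved stays moved. The work goes in short steps, Python scripts to look and compute and a shell command to move; the robot and the scene stay as the last step left them, time stands still between calls to the robot, and variables do not carry over. Pictures are saved under pics/ and viewed, on a budget of 10 in all, crops included, one or two more only if the job needs it, and the job is handed in when it is done.

```bash
mkdir -p pics; ls; python3 - <<'E'
from station import *
import cv2
o=get_obs(); print({k:o[k] for k in('t','eef_pos','tool_rot','contact_force','gripper_width')})
try: print(grasp_offset)
except Exception as e: print(e)
for n in('top','scene'):
    im=read_camera(n); cv2.imwrite(f'pics/{n}0.png',im[:,:,::-1]); print(n,camera_info(n))
print(camera_info('wrist'))
E
```

```text
pics
{'t': 0.0, 'eef_pos': array([ 0.2247297 , -0.63584281,  0.23030533]), 'tool_rot': array([-9.07226739e-04,  9.85599846e-01,  1.69091890e-01, -2.30242030e-04]), 'contact_force': array([-0.39789919,  0.28383049, -0.71939143]), 'gripper_width': 0.9962544895096339}
0.0187
top {'fx': 457.21864610279, 'fy': 457.21864610279, 'cx': 323.30665004593874, 'cy': 204.91733188505793, 'R': array([[ 9.61007761e-04, -9.99922376e-01, -1.24225030e-02],
       [-9.95233552e-01,  2.55032715e-04, -9.75198064e-02],
       [ 9.75154047e-02,  1.24570091e-02, -9.95156052e-01]]), 't': array([0.00520027, 0.59852026, 1.44783559])}
scene {'fx': 454.25019561742937, 'fy': 454.25019561742937, 'cx': 314.0637060243992, 'cy': 205.3855919676878, 'R': array([[ 0.87501135,  0.48390195, -0.01392963],
       [ 0.34602956, -0.64530981, -0.68105711],
       [-0.33855379,  0.59111264, -0.73209779]]), 't': array([-0.51960903, -0.19862927,  1.49435712])}
{'fx': 275.4531035383983, 'fy': 275.4531035383983, 'cx': 318.08909156339274, 'cy': 199.43309428040016, 'mount': array([[ 5.90146760e-04, -9.46659257e-01, -3.22235788e-01,
         8.17909961e-02],
       [ 9.99999515e-01,  8.12697890e-04, -5.56119195e-04,
        -6.50767685e-04],
       [ 7.88335729e-04, -3.22235304e-01,  9.46659277e-01,
        -1.41944499e-01],
       [ 0.00000000e+00,  0.00000000e+00,  0.00000000e+00,
         1.00000000e+00]])}
```

View pics/top0.png

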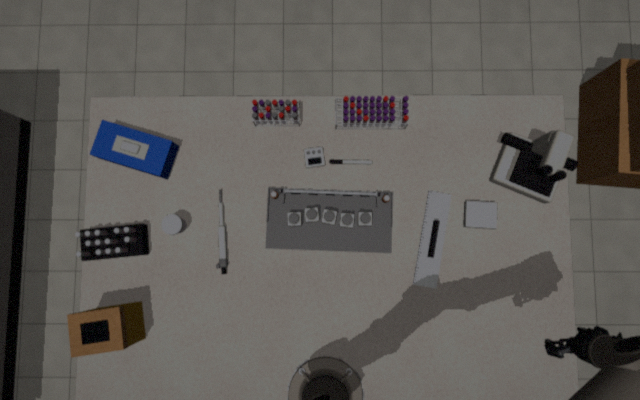

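View pics/scene0.png

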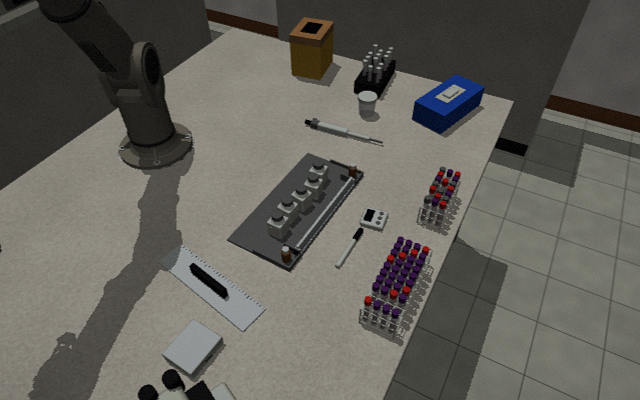

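The top view shows the tray at px (267–393, 187–251), the bottle caps at about (294,218) to (365,218), and the ruler on the right with its black rib at (433,239). The scene view agrees. Next I'll measure these.

```bash
cat > h.py <<'E'
from station import *
import numpy as np, cv2
from scipy.spatial.transform import Rotation as Rn
def pose():
    o=get_obs(); q=o['tool_rot']; return np.array(o['eef_pos']),Rn.from_quat([q[1],q[2],q[3],q[0]]).as_matrix()
def cam(n):
    c=camera_info(n)
    if n=='wrist':
        p,R=pose(); M=c['mount']; A=R@M[:3,:3]; C=p+R@M[:3,3]
    else: A=c['R'].T; C=-A@c['t']
    return c,A,C
def ray(k,uv,z):
    c,A,C=k; uv=np.atleast_2d(uv).astype(float)
    d=np.c_[(uv[:,0]-c['cx'])/c['fx'],(uv[:,1]-c['cy'])/c['fy'],np.ones(len(uv))]@A.T
    return C+d*((z-C[2])/d[:,2])[:,None]
def proj(k,X):
    c,A,C=k; x=(np.atleast_2d(X)-C)@A
    return np.c_[x[:,0]/x[:,2]*c['fx']+c['cx'],x[:,1]/x[:,2]*c['fy']+c['cy']]
E
python3 - <<'E'
from h import *
im=cv2.imread('pics/top0.png'); g=cv2.cvtColor(im,cv2.COLOR_BGR2GRAY); k=cam('top')
def rect(mask,z,name):
    n,l,s,c=cv2.connectedComponentsWithStats(mask); i=1+np.argmax(s[1:,4])
    cs,_=cv2.findContours((l==i).astype('uint8'),cv2.RETR_EXTERNAL,cv2.CHAIN_APPROX_NONE)
    P=ray(k,cs[0][:,0],z)[:,:2].astype('float32'); r=cv2.minAreaRect(P); print(name,s[i],r)
def roi(m,x0,y0,x1,y1):
    o=np.zeros_like(g); o[y0:y1,x0:x1]=m[y0:y1,x0:x1].astype('uint8')*255; return o
print(g[240,280],g[215,410],g[270,425],g[240,433],g[218,294])
rect(roi(g<105,255,180,403,262),0.006,'tray')
rect(roi(g<60,415,205,450,270),0.035,'rib')
e=cv2.resize(im[170:300,250:460],None,fx=3.8,fy=3.8,interpolation=cv2.INTER_CUBIC); cv2.imwrite('pics/crop.png',cv2.convertScaleAbs(e,alpha=1.4))
E
```

```text
75 112 118 14 75
tray [ 265  186  129   68 7560] ((0.5540366768836975, -0.013068154454231262), (0.4156654179096222, 0.20922116935253143), 88.05323028564453)
rib [428 220  11  37 212] ((0.49189049005508423, -0.3442344665527344), (0.017725327983498573, 0.11825302988290787), 79.26968383789062)
```

View pics/crop.png

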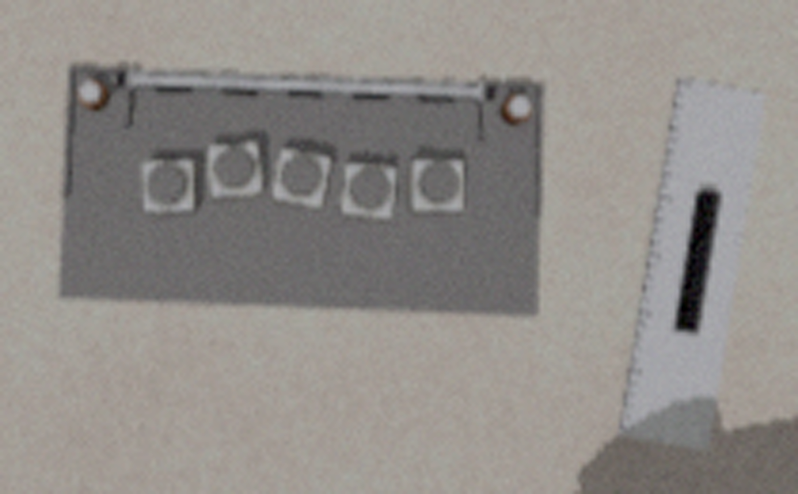

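The crop shows the tray with yaw about −2°, and the rail near its back edge. The five bottles are at crop x of about 168 to 438. The ruler rib is at crop (698,260), near world (0.492, −0.344), with its long axis at about −10.7°. I'll take one wrist view over the tray before picking up the ruler.

```bash
python3 -m handwheel '[13,30,2,0,0,-19.5,1,13,30,2,0,0,-19.5,1,13,30,2,0,0,-19.5,1,13,30,2,0,0,-19.5,1,27.5,62.6,2,0,0,-19.5,1,27.5,62.6,2,0,0,-19.5,1,27.5,62.6,2,0,0,-19.5,1,27.5,62.6,2,0,0,-19.5,1]' 40
```

```text
t: 0.77
eef_pos: [0.3583, -0.3291, 0.2439]
tool_rot: [-0.001, 1.0, -0.0, -0.0]
contact_force: [0.6, 0.1, 0.8]
gripper_width: 1.002
```

```bash
python3 -m handwheel '[14.2,31.9,1,0,0,0,1,14.2,31.9,1,0,0,0,1,14.2,31.9,1,0,0,0,1,14.2,31.9,1,0,0,0,1,14.2,31.9,1,0,0,0,1,14.2,31.9,1,0,0,0,1,14.2,31.9,1,0,0,0,1,14.2,31.9,1,0,0,0,1]'
python3 -m handwheel '[0,0,0,0,0,0,1,0,0,0,0,0,0,1]'
python3 - <<'E'
from h import *
import pickle
k=cam('wrist'); im=read_camera('wrist')[:,:,::-1]; cv2.imwrite('pics/w1raw.png',im); pickle.dump(k,open('w1.pkl','wb')); print(pose()[0],k[2])
cv2.imwrite('pics/w1.png',cv2.resize(cv2.convertScaleAbs(im,alpha=1.5),(800,500)))
E
```

```text
t: 1.43
eef_pos: [0.4932, -0.0246, 0.2534]
tool_rot: [-0.001, 1.0, -0.0, -0.0]
contact_force: [0.8, -0.1, 0.6]
gripper_width: 0.998
t: 1.6
eef_pos: [0.4936, -0.0216, 0.2532]
tool_rot: [-0.001, 1.0, 0.003, -0.0]
contact_force: [0.1, -1.7, 0.3]
gripper_width: 1.003
[ 0.49293571 -0.02401295  0.25299487] [ 0.57534872 -0.02126955  0.39508647]
```

View pics/w1.png

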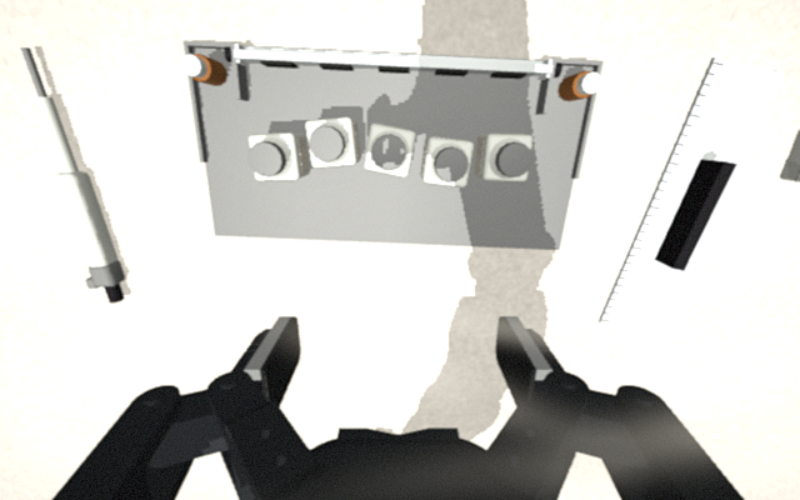

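The wrist view shows, in 800-wide pixels, the rail bar from (235,55) to (550,70), dark pads just below it, and bottles at (270,157), (330,143), (390,148), (447,160) and (512,157). The tray's front edge runs from (215,236) to (560,248). The rib is at about (695,215), and the ruler plate is overexposed.

```bash
python3 - <<'E'
from h import *
import pickle
k=pickle.load(open('w1.pkl','rb')); im=cv2.imread('pics/w1raw.png'); g=cv2.cvtColor(im,cv2.COLOR_BGR2GRAY)
gs=cv2.GaussianBlur(g,(3,3),0).astype(float)
def edge(us,v0,v1,sgn,z,name):
    pts=[]
    for u in us:
        d=np.diff(gs[v0:v1,u])*sgn; i=int(d.argmax()); 
        if d[i]>12: 
            s=d[max(i-2,0):i+3]; s=s.clip(0); pts.append((u,v0+.5+max(i-2,0)+(s*np.arange(len(s))).sum()/s.sum()))
    P=ray(k,pts,z)[:,:2]
    l=cv2.fitLine(P.astype('float32'),cv2.DIST_HUBER,0,.001,.001).ravel(); l=l*(np.sign(l[1]) if 1 else 1) if 0 else l
    a=np.degrees(np.arctan2(l[1],l[0]))%180; x=l[2]+l[0]/l[1]*(-0.013-l[3])
    r=(P-l[2:])@np.array([-l[1],l[0]]); print(name,len(pts),'ang',a.round(2),'x at y=-.013',x.round(4),'rms',np.sqrt((r**2).mean()).round(4),'med',np.median(abs(r)).round(4))
edge(range(180,440,2),185,203,1,.006,'tray front')
edge(range(192,436,2),44,64,-1,.034,'rail top front')
edge(range(192,436,2),32,52,1,.034,'rail top rear')
# pads
m=((g<45)).astype('uint8'); m[:44]=0;m[64:]=0;m[:,:200]=0;m[:,425:]=0
n,l,s,c=cv2.connectedComponentsWithStats(m)
for i in range(1,n):
    if s[i,4]>25: print('dark',s[i],c[i].round(1),ray(k,c[i],.03)[0].round(4))
# column profile over pad3 & between
for u in (226,270,292,316): print(u,g[34:66,u])
# bottles tops: bright
m=(g>105).astype('uint8'); m[:80]=0; m[155:]=0; m[:,:190]=0;m[:,435:]=0
m=cv2.morphologyEx(m,cv2.MORPH_CLOSE,np.ones((3,3)))
n,l,s,c=cv2.connectedComponentsWithStats(m)
for i in range(1,n):
    if s[i,4]>200: print('b',s[i],ray(k,c[i],.056)[0].round(3))
# rib
m=(g<40).astype('uint8'); m[:110]=0;m[225:]=0;m[:,:500]=0; m[:,600:]=0
n,l,s,c=cv2.connectedComponentsWithStats(m);i=1+s[1:,4].argmax()
cs,_=cv2.findContours((l==i).astype('uint8'),0,1); r=cv2.approxPolyDP(cs[0],3,True)[:,0]; print(r.tolist(),ray(k,r,.035).round(4).tolist())
E
```

```text
tray front 130 ang 87.85 x at y=-.013 0.4509 rms 0.0001 med 0.0001
rail top front 122 ang 87.86 x at y=-.013 0.634 rms 0.0003 med 0.0002
rail top rear 92 ang 88.38 x at y=-.013 0.6431 rms 0.0026 med 0.0004
dark [209  49  28   5  93] [223.   50.9] [0.6357 0.0926 0.03  ]
dark [256  51  26   5  89] [268.8  53.1] [0.6337 0.0385 0.03  ]
dark [304  54  23   4  79] [315.2  55.4] [ 0.6314 -0.0165  0.03  ]
dark [348  55  26   6 103] [360.6  57.6] [ 0.6295 -0.0705  0.03  ]
dark [393  58  28   5 104] [405.8  59.7] [ 0.6275 -0.1245  0.03  ]
226 [185 185 179 160 149 167 163 173 189 192 191 190 194 186 131  54  30  31
  16  56 105 128 131 130 128 128 128 128 126 128 129 129]
270 [187 185 186 185 186 175 164 180 166 173 189 191 191 192 192 188 144  73
  34  31  15  42  95 128 133 131 132 133 135 132 131 132]
292 [185 184 185 184 184 187 180 166 181 168 173 188 192 192 192 194 188 154
 106  92 106 132 135 133 132 133 136 133 132 135 133 133]
316 [186 186 184 181 182 184 186 182 167 167 166 174 188 192 192 192 193 189
 157  86  33  33  22  35  89 132 139 135 134 135 134 136]
b [ 190   80  189   75 9588] [0.556 0.039 0.056]
b [ 387   80   48   75 1201] [ 0.561 -0.134  0.056]
[[587, 132], [560, 130], [525, 207], [547, 213]] [[0.5452, -0.3623, 0.035], [0.5475, -0.3274, 0.035], [0.4431, -0.3089, 0.035], [0.4344, -0.3419, 0.035]]
```

Tray front edge and rail agree at 87.85° (yaw −2.15°), with the pad face at x≈0.631 where y=−0.013. The rib's centre is about (0.4915, −0.345) at −10.6°. I'll go to the ruler.

```bash
python3 -m handwheel '[-0.1,-32.1,0,0,0,-10.8,0.6,-0.1,-32.1,0,0,0,-10.8,0.6,-0.1,-32.1,0,0,0,-10.8,0.6,-0.1,-32.1,0,0,0,-10.8,0.6,-0.1,-32.1,0,0,0,-10.8,0.6,-0.1,-32.1,0,0,0,-10.8,0.6,-0.1,-32.1,-8,0,0,-10.8,0.6,-0.1,-32.1,-14,0,0,-10.8,0.6]'
python3 -m handwheel '[0,0,-3,0,0,0,0.6,0,0,-3,0,0,0,0.6,0,0,-3,0,0,0,0.6,0,0,-3,0,0,0,0.6]'
python3 - <<'E'
from h import *
p,R=pose(); print(p,'tool y ang',np.degrees(np.arctan2(R[1,1],R[0,1])), get_obs()['q'])
k=cam('wrist'); im=read_camera('wrist')[:,:,::-1]
cv2.imwrite('pics/w2.png',im); print(proj(k,[[.4915,-.345,.035],[.4915+.059,-.345-.011,.035],[.4915-.059,-.345+.011,.035]]))
E
```

```text
t: 2.32
eef_pos: [0.491, -0.3258, 0.1851]
tool_rot: [0.002, 0.995, -0.098, 0.002]
contact_force: [1.1, 0.1, -0.4]
gripper_width: 0.6
t: 2.65
eef_pos: [0.4914, -0.3261, 0.1567]
tool_rot: [0.002, 0.995, -0.098, 0.003]
contact_force: [-0.0, 0.1, 0.3]
gripper_width: 0.603
[ 0.49141931 -0.32609823  0.15670529] tool y ang -101.23720053409053 [ 0.5703081   0.4185843  -0.11736313  1.8350715   0.06475081  0.88448278
 -1.34463576]
[[336.19926081 188.74565741]
 [336.82034024 126.70245493]
 [335.65848232 242.76713712]]
```

View pics/w2.png

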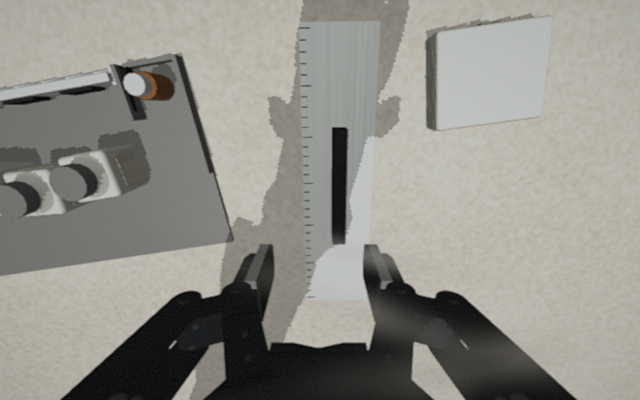

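The rib in the wrist view runs from (340,128) to (341,243), so its centre is about 3–4 mm further right than predicted, and it lines up with the jaws. I'll correct for that, descend and grip.

```bash
python3 -m handwheel '[0.15,-2.2,0,0,0,0.5,0.6,0.15,-2.2,-4,0,0,0.5,0.6,0.15,-2.2,-8,0,0,0.5,0.6,0.15,-2.2,-11,0,0,0.5,0.6,0.15,-2.2,-13,0,0,0.5,0.6,0.15,-2.2,-14,0,0,0.5,0.6,0.15,-2.2,-14.5,0,0,0.5,0.6,0.15,-2.2,-14.6,0,0,0.5,0.6]'
python3 -m handwheel '[0,0,-0.1,0,0,0,0,0,0,-0.1,0,0,0,0,0,0,-0.1,0,0,0,0,0,0,-0.1,0,0,0,0,0,0,-0.1,0,0,0,0,0,0,-0.1,0,0,0,0,0,0,-0.1,0,0,0,0,0,0,-0.1,0,0,0,0]' 90
```

```text
t: 3.37
eef_pos: [0.4948, -0.348, 0.0124]
tool_rot: [0.003, 0.996, -0.093, 0.004]
contact_force: [0.3, 0.0, -0.3]
gripper_width: 0.6
t: 4.03
eef_pos: [0.4959, -0.3486, 0.0133]
tool_rot: [0.004, 0.996, -0.093, 0.006]
contact_force: [-0.6, 1.2, 6.1]
gripper_width: 0.14
```

```bash
python3 -m handwheel '[0,0,0.1,0,0,0,0,0,0,0.1,0,0,0,0,0,0,2,0,0,0,0,0,0,5,0,0,0,0,0,0,8,0,0,0,0,0,0,9,0,0,0,0,0,0,9,0,0,0,0,0,0,9,0,0,0,0]' 110
python3 - <<'E'
from h import *
p,R=pose(); print(p,R.round(4).tolist(),'tool y ang',np.degrees(np.arctan2(R[1,1],R[0,1])))
k=cam('wrist'); im=read_camera('wrist')[:,:,::-1]
cv2.imwrite('pics/w3.png',im)
E
```

```text
t: 4.7
eef_pos: [0.4956, -0.3485, 0.1029]
tool_rot: [0.004, 0.996, -0.093, 0.006]
contact_force: [-0.9, 0.5, -3.9]
gripper_width: 0.138
[ 0.49561203 -0.3484852   0.10291203] [[0.9827, -0.1849, 0.0107], [-0.1848, -0.9827, -0.0082], [0.012, 0.0061, -0.9999]] tool y ang -100.65721159491794
```

View pics/w3.png

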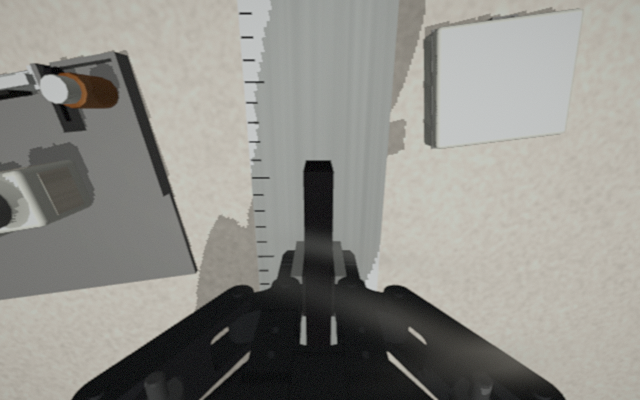

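The ruler is gripped, with 3.9 N on the wrist. The rib's top end shows at (318,162). Next I'll work out where the ruler sits in the hand and where the bottles' front faces are.

```bash
python3 - <<'E'
from h import *
import pickle
c=camera_info('wrist');M=c['mount']
def tl(uv,z):
    d=M[:3,:3]@np.array([(uv[0]-c['cx'])/c['fx'],(uv[1]-c['cy'])/c['fy'],1]); return M[:3,3]+d*((z-M[2,3])/d[2])
# tilt carried: fine; rib top 21.7 mm behind TCP, end top
print('rib end top',tl((318,161),-.0217).round(4),'plate edges',tl((258,270),-.0083).round(4),tl((382,240),-.0083).round(4))
k=pickle.load(open('w1.pkl','rb'))
v=np.array([[270,157],[330,143],[390,148],[447,160],[512,157]])*.8
print(ray(k,v,.067).round(3).tolist())
fr=np.array([[275,181],[332,166],[387,175],[445,186],[510,181]])*.8
print('front low edge',ray(k,fr,.05).round(3).tolist())
E
python3 -m handwheel '[0,0,6,0,0,0,0,0,0,6,0,0,7,0,-3,10,6,0,0,14,0,-6.5,14,6,0,0,21,0,-6.5,18,6,0,0,28,0,-6.5,22,6,0,0,35,0,-6.5,26,6,0,0,42,0,-6.5,30,6,0,0,49,0]'
```

```text
rib end top [ 0.0585 -0.0001 -0.0217] plate edges [-0.0058 -0.0338 -0.0083] [ 0.0129  0.0344 -0.0083]
[[0.553, 0.097, 0.067], [0.565, 0.041, 0.067], [0.561, -0.013, 0.067], [0.551, -0.066, 0.067], [0.554, -0.126, 0.067]]
front low edge [[0.528, 0.101, 0.05], [0.543, 0.044, 0.05], [0.535, -0.01, 0.05], [0.524, -0.068, 0.05], [0.53, -0.132, 0.05]]
t: 5.42
eef_pos: [0.4316, -0.1063, 0.16]
tool_rot: [-0.0, 0.944, 0.331, 0.004]
contact_force: [1.9, -0.2, -2.6]
gripper_width: 0.14
```

```bash
python3 -m handwheel '[0,5,0,0,0,7,0,0,9.7,0,0,0,14,0,0,9.7,0,0,0,21,0,0,9.7,0,0,0,28,0,0,9.7,0,0,0,35,0,0,9.7,0,0,0,42,0,0,9.7,0,0,0,49,0,0,9.7,0,0,0,49.2,0]'
python3 -m handwheel '[0,0,0,0,0,0,0,0,0,0,0,0,0,0]'
python3 - <<'E'
from h import *
p,R=pose(); print(p,R.round(4).tolist(),'tool x ang',np.degrees(np.arctan2(R[1,0],R[0,0])),get_obs()['contact_force'],get_obs()['torque'])
E
```

```text
t: 6.08
eef_pos: [0.4303, -0.0093, 0.1583]
tool_rot: [-0.003, 0.719, 0.695, 0.003]
contact_force: [-1.6, -0.4, -3.8]
gripper_width: 0.135
t: 6.25
eef_pos: [0.4293, -0.0094, 0.1572]
tool_rot: [-0.004, 0.72, 0.694, 0.002]
contact_force: [-1.0, 0.9, -2.8]
gripper_width: 0.133
[ 0.42925903 -0.00943064  0.15719661] [[0.0366, 0.9993, -0.0034], [0.9993, -0.0365, 0.0086], [0.0084, -0.0037, -1.0]] tool x ang 87.90419294457834 [-0.99024549  0.94057519 -2.80672055] [-0.02374731  0.04775058  0.00204129]
```

The ruler is centred in the hand and parallel to the rail (87.90° against 87.85°). I'll lower it so the plate is about 9 mm above the tray, then start forward.

```bash
python3 -m handwheel '[0,0,-3,0,0,0,0,0,0,-6,0,0,0,0,0,0,-9,0,0,0,0,0,0,-11,0,0,0,0,0,0,-12,0,0,0,0,0,0,-12.6,0,0,0,0,0,0,-12.9,0,0,0,0,0,0,-12.9,0,0,0,0]'
python3 -m handwheel '[0.5,0,0,0,0,0,0,1.2,0,0,0,0,0,0,2,-0.1,0,0,0,0,0,2.8,-0.1,0,0,0,0,0,3.4,-0.1,0,0,0,0,0,3.9,-0.15,0,0,0,0,0,4.2,-0.15,0,0,0,0,0,4.2,-0.15,0,0,0,0,0]'
python3 - <<'E'
from h import *
p,R=pose(); o=get_obs(); print(p,'x ang',np.degrees(np.arctan2(R[1,0],R[0,0])),R[:,2],o['contact_force'],o['torque'])
im=read_camera('wrist')[:,:,::-1]; cv2.imwrite('pics/w4.png',im)
E
```

```text
t: 6.92
eef_pos: [0.4297, -0.0093, 0.0284]
tool_rot: [-0.004, 0.72, 0.694, 0.002]
contact_force: [-0.4, -0.0, -3.1]
gripper_width: 0.137
t: 7.58
eef_pos: [0.4726, -0.0108, 0.0284]
tool_rot: [-0.004, 0.72, 0.694, 0.002]
contact_force: [0.3, -0.4, -3.3]
gripper_width: 0.136
[ 0.47256304 -0.01075618  0.02843122] x ang 87.85644066663706 [-0.00225718  0.00885185 -0.99995827] [ 0.28121937 -0.43433449 -3.30081731] [ 0.00486619 -0.01225923 -0.00638509]
```

View pics/w4.png

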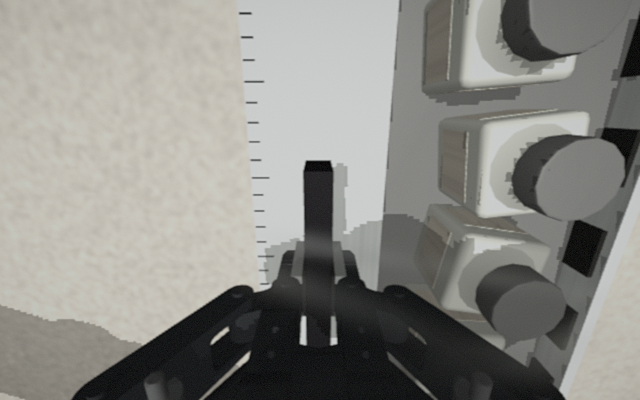

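The ruler's front edge is at about column 390 and still roughly 10 mm or more short of the bottles, at columns 425–440. I'll push at about 20 mm/s until well short of the rail.

```bash
python3 -m handwheel '[0.2,0,0,0,0,0,0,0.4,0,0,0,0,0,0,0.6,0,0,0,0,0,0,0.8,0,0,0,0,0,0,1,0,0,0,0,0,0,1.2,0,0,0,0,0,0,1.4,-0.05,0,0,0,0,0,1.6,-0.05,0,0,0,0,0]'
python3 -m handwheel '[0.2,0,0,0,0,0,0,0.4,0,0,0,0,0,0,0.6,0,0,0,0,0,0,0.8,0,0,0,0,0,0,1,0,0,0,0,0,0,1.2,0,0,0,0,0,0,1.4,-0.05,0,0,0,0,0,1.6,-0.05,0,0,0,0,0]'
python3 -m handwheel '[0.1,0,0,0,0,0,0,0.2,0,0,0,0,0,0,0.3,0,0,0,0,0,0,0.4,0,0,0,0,0,0,0.5,0,0,0,0,0,0,0.6,0,0,0,0,0,0,0.7,-0.03,0,0,0,0,0,0.8,-0.03,0,0,0,0,0]'
```

```text
t: 8.3
eef_pos: [0.488, -0.0114, 0.0283]
tool_rot: [-0.004, 0.72, 0.694, 0.002]
contact_force: [-0.6, -0.5, -3.0]
gripper_width: 0.133
t: 8.97
eef_pos: [0.5036, -0.0121, 0.0281]
tool_rot: [-0.004, 0.72, 0.694, 0.001]
contact_force: [-2.3, -0.1, -3.2]
gripper_width: 0.14
t: 9.63
eef_pos: [0.5117, -0.0124, 0.0281]
tool_rot: [-0.004, 0.72, 0.694, 0.001]
contact_force: [-1.4, -0.6, -3.1]
gripper_width: 0.135
```

```bash
python3 -m handwheel '[0.1,0,0,0,0,0,0,0.2,0,0,0,0,0,0,0.3,0,0,0,0,0,0,0.4,0,0,0,0,0,0,0.5,0,0,0,0,0,0,0.6,0,0,0,0,0,0,0.7,-0.03,0,0,0,0,0,0.8,-0.03,0,0,0,0,0]'
python3 -m handwheel '[0.1,0,0,0,0,0,0,0.2,0,0,0,0,0,0,0.3,0,0,0,0,0,0,0.4,0,0,0,0,0,0,0.5,0,0,0,0,0,0,0.6,0,0,0,0,0,0,0.7,-0.03,0,0,0,0,0,0.8,-0.03,0,0,0,0,0]'
python3 -m handwheel '[0.05,0,0,0,0,0,0,0.1,0,0,0,0,0,0,0.15,0,0,0,0,0,0,0.2,0,0,0,0,0,0,0.25,0,0,0,0,0,0,0.3,0,0,0,0,0,0,0.35,0,0,0,0,0,0,0.4,-0.03,0,0,0,0,0]'
python3 - <<'E'
from h import *
p,R=pose(); o=get_obs(); print(p,'x ang',np.degrees(np.arctan2(R[1,0],R[0,0])),R[:,2],o['contact_force'],o['torque'])
im=read_camera('wrist')[:,:,::-1]; a=read_camera('top')[:,:,::-1]
cv2.imwrite('pics/w5.png',np.vstack([im[:,160:],cv2.convertScaleAbs(cv2.resize(a[180:230,255:405],(480,160),interpolation=cv2.INTER_CUBIC),alpha=1.4)]))
E
```

```text
t: 10.3
eef_pos: [0.5198, -0.0127, 0.0281]
tool_rot: [-0.004, 0.72, 0.694, 0.001]
contact_force: [-2.1, -0.0, -2.6]
gripper_width: 0.137
t: 10.97
eef_pos: [0.5279, -0.0129, 0.0281]
tool_rot: [-0.005, 0.72, 0.694, 0.001]
contact_force: [-2.6, -0.5, -2.3]
gripper_width: 0.14
t: 11.63
eef_pos: [0.532, -0.0131, 0.0281]
tool_rot: [-0.005, 0.72, 0.694, 0.002]
contact_force: [-2.2, 0.2, -1.8]
gripper_width: 0.133
[ 0.5320002  -0.01306855  0.02807409] x ang 87.8755291140827 [-0.00408239  0.00866451 -0.99995413] [-2.23623531  0.22053089 -1.79304986] [ 0.11834755  0.50755946 -0.04574591]
```

View pics/w5.png

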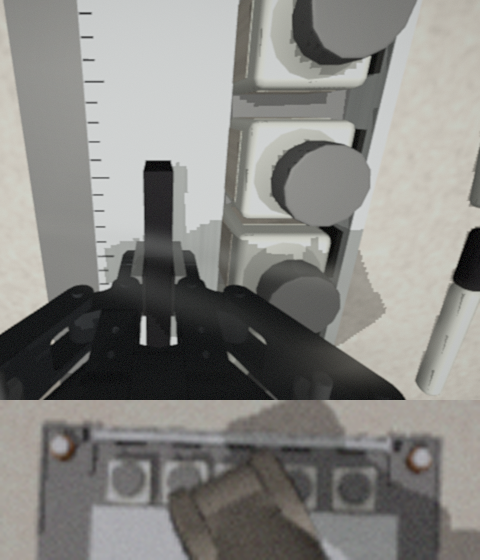

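The bottles are square against the ruler, with a gap of a centimetre or more left to the pads; the black pads show at columns 330–380. I'll continue slowly.

```bash
python3 -m handwheel '[0.06,0,0,0,0,0,0,0.12,0,0,0,0,0,0,0.18,0,0,0,0,0,0,0.24,0,0,0,0,0,0,0.3,0,0,0,0,0,0,0.36,0,0,0,0,0,0,0.42,-0.01,0,0,0,0,0,0.48,-0.02,0,0,0,0,0]'
python3 -m handwheel '[0.06,0,0,0,0,0,0,0.12,0,0,0,0,0,0,0.18,0,0,0,0,0,0,0.24,0,0,0,0,0,0,0.3,0,0,0,0,0,0,0.36,0,0,0,0,0,0,0.4,-0.01,0,0,0,0,0,0.4,-0.02,0,0,0,0,0]'
python3 -m handwheel '[0.03,0,0,0,0,0,0,0.06,0,0,0,0,0,0,0.09,0,0,0,0,0,0,0.12,0,0,0,0,0,0,0.15,0,0,0,0,0,0,0.18,0,0,0,0,0,0,0.21,-0.01,0,0,0,0,0,0.24,-0.01,0,0,0,0,0]'
python3 -c "
from h import *
o=get_obs();print(o['eef_pos'],o['contact_force'],o['torque'])"
```

```text
t: 12.4
eef_pos: [0.537, -0.0133, 0.0281]
tool_rot: [-0.004, 0.72, 0.694, 0.002]
contact_force: [-2.6, -0.4, -3.5]
gripper_width: 0.136
t: 13.07
eef_pos: [0.5412, -0.0133, 0.0281]
tool_rot: [-0.004, 0.72, 0.694, 0.002]
contact_force: [-3.1, 0.5, -3.4]
gripper_width: 0.136
t: 13.73
eef_pos: [0.5437, -0.0135, 0.0281]
tool_rot: [-0.004, 0.72, 0.694, 0.002]
contact_force: [-2.8, -0.3, -2.8]
gripper_width: 0.138
[ 0.54366928 -0.01346415  0.02805741] [-2.7563704  -0.26190898 -2.84336829] [ 0.04674322  0.59586272 -0.05260126]
```

```bash
cat > gate.py <<'E'
from station import *
import sys
o=get_obs(); f=o['contact_force']; print('F',f.round(1),'Tz',o['torque'].round(2),'p',o['eef_pos'].round(4)); sys.exit(int(f[0]<-4.6))
E
H='python3 -m handwheel'
python3 -m handwheel '[0.02,0,0,0,0,0,0,0.04,0,0,0,0,0,0,0.06,0,0,0,0,0,0,0.08,0,0,0,0,0,0,0.1,0,0,0,0,0,0]' >/dev/null; python3 gate.py && python3 -m handwheel '[0.02,0,0,0,0,0,0,0.04,0,0,0,0,0,0,0.06,0,0,0,0,0,0,0.08,0,0,0,0,0,0,0.1,0,0,0,0,0,0]' >/dev/null; python3 gate.py && python3 -m handwheel '[0.02,0,0,0,0,0,0,0.04,0,0,0,0,0,0,0.06,0,0,0,0,0,0,0.08,0,0,0,0,0,0,0.1,0,0,0,0,0,0]' >/dev/null; python3 gate.py
```

```text
F [-2.9 -0.3 -1.2] Tz [-0.02  0.61  0.01] p [ 0.5447 -0.0135  0.0281]
F [-2.6 -0.9 -3.4] Tz [0.03 0.63 0.  ] p [ 0.5457 -0.0135  0.0281]
F [-2.9  0.8 -3. ] Tz [ 0.03  0.63 -0.08] p [ 0.5467 -0.0135  0.0281]
```

```bash

python3 -m handwheel '[0.02,0,0,0,0,0,0,0.04,0,0,0,0,0,0,0.06,0,0,0,0,0,0]' >/dev/null; python3 gate.py && python3 -m handwheel '[0.02,0,0,0,0,0,0,0.04,0,0,0,0,0,0,0.06,0,0,0,0,0,0]' >/dev/null; python3 gate.py && python3 -m handwheel '[0.02,0,0,0,0,0,0,0.04,0,0,0,0,0,0,0.06,0,0,0,0,0,0]' >/dev/null; python3 gate.py && python3 -m handwheel '[0.02,0,0,0,0,0,0,0.04,0,0,0,0,0,0,0.06,0,0,0,0,0,0]' >/dev/null; python3 gate.py
```

```text
F [-2.8  0.1 -2.5] Tz [ 0.01  0.63 -0.04] p [ 0.5473 -0.0135  0.028 ]
F [-2.4  0.  -3.2] Tz [-0.02  0.61  0.01] p [ 0.548  -0.0135  0.0281]
F [-3.6  0.2 -1.7] Tz [ 0.04  0.64 -0.09] p [ 0.5486 -0.0135  0.0281]
F [-2.5 -0.3 -1.7] Tz [ 0.02  0.64 -0.02] p [ 0.5492 -0.0135  0.0281]
```

```bash

python3 -m handwheel '[0.02,0,0,0,0,0,0,0.04,0,0,0,0,0,0,0.06,0,0,0,0,0,0]' >/dev/null; python3 gate.py && python3 -m handwheel '[0.02,0,0,0,0,0,0,0.04,0,0,0,0,0,0,0.06,0,0,0,0,0,0]' >/dev/null; python3 gate.py && python3 -m handwheel '[0.02,0,0,0,0,0,0,0.04,0,0,0,0,0,0,0.06,0,0,0,0,0,0]' >/dev/null; python3 gate.py && python3 -m handwheel '[0.02,0,0,0,0,0,0,0.04,0,0,0,0,0,0,0.06,0,0,0,0,0,0]' >/dev/null; python3 gate.py
```

```text
F [-3.1 -0.8 -2.3] Tz [ 0.01  0.61 -0.04] p [ 0.5498 -0.0135  0.0281]
F [-2.9  0.4 -1.8] Tz [ 0.02  0.66 -0.03] p [ 0.5505 -0.0135  0.0281]
F [-3.7  0.3 -2.9] Tz [-0.07  0.66 -0.04] p [ 0.5511 -0.0135  0.0281]
F [-4.1  0.9 -1.4] Tz [-0.    0.88 -0.1 ] p [ 0.5515 -0.0135  0.0281]
```

Contact is starting: the moment is rising and the position lags. I'll use finer steps.

```bash
sed -i "s/int(f\[0\]<-4.6)/int(f[0]<-8 or o['torque'][1]>1.7)/" gate.py
python3 -m handwheel '[0.01,0,0,0,0,0,0,0.02,0,0,0,0,0,0]' >/dev/null; python3 gate.py && python3 -m handwheel '[0.01,0,0,0,0,0,0,0.02,0,0,0,0,0,0]' >/dev/null; python3 gate.py && python3 -m handwheel '[0.01,0,0,0,0,0,0,0.02,0,0,0,0,0,0]' >/dev/null; python3 gate.py && python3 -m handwheel '[0.01,0,0,0,0,0,0,0.02,0,0,0,0,0,0]' >/dev/null; python3 gate.py
```

```text
F [-4.5  0.4 -1.5] Tz [ 0.05  0.9  -0.08] p [ 0.5515 -0.0135  0.0281]
F [-4.5  0.3 -1.1] Tz [-0.01  0.9  -0.13] p [ 0.5515 -0.0135  0.028 ]
F [-4.9  0.4 -0.8] Tz [ 0.05  0.98 -0.05] p [ 0.5515 -0.0134  0.028 ]
F [-4.3  0.1 -0.7] Tz [ 0.01  1.06 -0.07] p [ 0.5515 -0.0134  0.028 ]
```

```bash

python3 -m handwheel '[0.02,0,0,0,0,0,0,0.04,0,0,0,0,0,0,0.04,0,0,0,0,0,0]' >/dev/null; python3 gate.py && python3 -m handwheel '[0.02,0,0,0,0,0,0,0.04,0,0,0,0,0,0,0.06,0,0,0,0,0,0,0.06,0,0,0,0,0,0]' >/dev/null; python3 gate.py
python3 - <<'E'
from h import *
F=[]
for i in range(6):
    o=get_obs(); F.append(np.r_[o['contact_force'],o['torque']]); im=read_camera(('wrist','scene')[i%2])[:,:,::-1]; cv2.imwrite(f'pics/c{i}.png',im)
print(np.mean(F,0).round(2),np.std(F,0).round(2)); p,R=pose(); print(p,np.degrees(np.arctan2(R[1,0],R[0,0])))
E
```

```text
F [-5.2 -0.  -0.7] Tz [-0.01  1.12 -0.08] p [ 0.5515 -0.0135  0.0279]
F [-6.   0.2  0.5] Tz [-0.    1.25 -0.12] p [ 0.5515 -0.0135  0.0277]
[-5.75  0.43 -0.39  0.03  1.23 -0.11] [0.2  0.42 0.53 0.02 0.05 0.02]
[ 0.55151225 -0.01346151  0.02765681] 87.86409486894514
```

```bash
python3 - <<'E'
import cv2,numpy as np
a=np.mean([cv2.imread(f'pics/c{i}.png').astype(float) for i in (1,3,5)],0)[140:270,225:375]
w=np.mean([cv2.imread(f'pics/c{i}.png').astype(float) for i in (0,2,4)],0)[0:340,370:600]
a=cv2.resize(a,None,fx=3.3,fy=3.3,interpolation=cv2.INTER_CUBIC); w=cv2.resize(w,(int(230*429/340),429)); a=a[:429]
w=w[:a.shape[0]]; cv2.imwrite('pics/cc.png',np.clip(np.hstack([a[:429],w[:429]])*1.3,0,255).astype('uint8'))
E
```

```text
(no output)
```

View pics/cc.png

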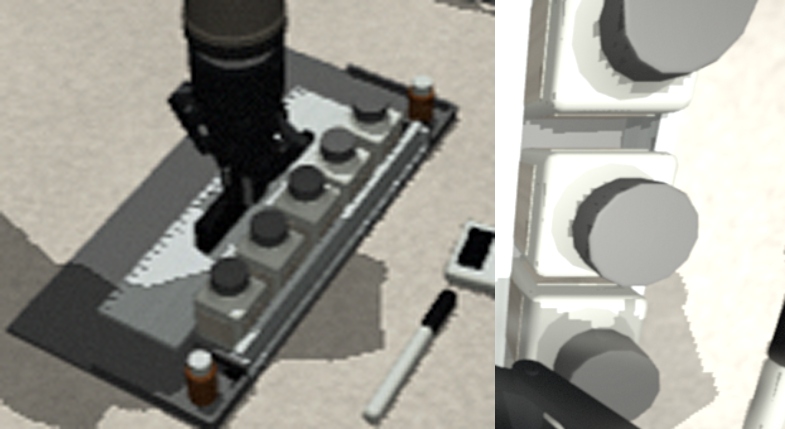

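All five bottles appear to be against the rail (left: scene view; right: wrist view, bottles 1–3), with no visible gap. I'll make small turns each way while pressing, watching the moment, to seat both ends.

```bash

python3 -m handwheel '[0.05,0,0,0,0,0.1,0,0.05,0,0,0,0,0.2,0,0.05,0,0,0,0,0.3,0,0.05,0,0,0,0,0.3,0]' >/dev/null; python3 gate.py; python3 -c "
from h import *
p,R=pose();print(np.degrees(np.arctan2(R[1,0],R[0,0])))"
python3 -m handwheel '[0.05,0,0,0,0,-0.15,0,0.05,0,0,0,0,-0.3,0,0.05,0,0,0,0,-0.4,0,0.05,0,0,0,0,-0.5,0]' >/dev/null; python3 gate.py;  python3 -c "
from h import *
p,R=pose();print(np.degrees(np.arctan2(R[1,0],R[0,0])))"
```

```text
F [-5.6  1.8 -1.4] Tz [ 0.06  1.16 -0.27] p [ 0.5515 -0.0134  0.0275]
88.1326753070532
F [-4.5  1.1 -1.7] Tz [0.01 1.13 0.1 ] p [ 0.5515 -0.0135  0.0273]
87.66651957247431
```

The moment balances at about 87.84°, so the ends are within a few tenths of a millimetre. I'll set that angle, press once more, check and back off.

```bash

python3 -m handwheel '[0.05,0,0,0,0,0.1,0,0.05,0,0,0,0,0.17,0,0.07,0,0,0,0,0.17,0,0.09,0,0,0,0,0.17,0,0.09,0,0,0,0,0.17,0,0.09,0,0,0,0,0.17,0]' >/dev/null; python3 gate.py
python3 -m handwheel '[-0.03,0,0,0,0,0,0,-0.1,0,0,0,0,0,0,-0.2,0,0,0,0,0,0,-0.5,0,0.05,0,0,0,0,-1.2,0.03,0.1,0,0,0,0,-2.5,0.08,0.1,0,0,0,0,-4,0.15,0.1,0,0,0,0,-5.5,0.2,0.1,0,0,0,0]'; python3 gate.py
```

```text
F [-6.2  0.7 -0.3] Tz [ 0.06  1.35 -0.02] p [ 0.5515 -0.0135  0.0271]
t: 20.37
eef_pos: [0.4961, -0.0113, 0.0283]
tool_rot: [-0.006, 0.72, 0.694, -0.001]
contact_force: [0.2, -0.3, -2.7]
gripper_width: 0.135
F [ 0.2 -0.3 -2.7] Tz [-0.04  0.03  0.02] p [ 0.4961 -0.0113  0.0283]
```

```bash

python3 -m handwheel '[-3,0.1,0,0,0,0,0,-6.6,0.2,1,0,0,0,0,-6.6,0.2,5,0,0,0,0,-6.6,0.2,9,0,0,0,0,-6.6,0.2,13,0,0,0,0,-6.6,0.2,13.2,0,0,-7,0,-6.6,-3,13.2,0,0,-14,0,-6.6,-6,13.2,0,0,-21,0]'
python3 -m handwheel '[0,-4,0,0,0,-7,0,0,-8,0,0,0,-14,0,0,-12,0,0,0,-21,0,0,-16,0,0,0,-28,0,0,-20,0,0,0,-35,0,3,-24,0,0,0,-42,0,6,-26,0,0,0,-49,0,6,-27,0,0,0,-56,0]'
python3 -c "
from h import *
p,R=pose();print(p,R.round(4),np.degrees(np.arctan2(R[1,0],R[0,0])))"
```

```text
t: 21.03
eef_pos: [0.4308, -0.0711, 0.1618]
tool_rot: [-0.005, 0.835, 0.55, 0.002]
contact_force: [0.6, -1.9, -3.9]
gripper_width: 0.141
t: 21.7
eef_pos: [0.4957, -0.3448, 0.1624]
tool_rot: [-0.002, 0.996, 0.09, 0.007]
contact_force: [1.6, 0.8, -2.5]
gripper_width: 0.136
[ 0.49567575 -0.34476363  0.16243348] [[ 0.9837  0.1795  0.0134]
 [ 0.1794 -0.9838  0.0046]
 [ 0.014  -0.0021 -0.9999]] 10.336221571077525
```

```bash

python3 -m handwheel '[0,-0.4,0,0,0,-7,0,0,-0.4,0,0,0,-14,0,0,-0.4,0,0,0,-21,0,0,-0.4,-4,0,0,-21,0,0,-0.4,-8,0,0,-21,0,0,-0.4,-11,0,0,-21,0,0,-0.4,-13,0,0,-21,0,0,-0.4,-13.5,0,0,-21,0]'
python3 -m handwheel '[0,0,-0.3,0,0,0,0,0,0,-0.6,0,0,0,0,0,0,-0.8,0,0,0,0,0,0,-0.9,0,0,0,0,0,0,-1,0,0,0,0]'
python3 -c "
from h import *
p,R=pose();o=get_obs();print(p,R.round(4),np.degrees(np.arctan2(R[1,0],R[0,0])),o['contact_force'],o['torque'])"
```

```text
t: 22.37
eef_pos: [0.4931, -0.3467, 0.0236]
tool_rot: [-0.002, 0.996, -0.093, 0.004]
contact_force: [-0.5, 1.0, -3.1]
gripper_width: 0.135
t: 22.78
eef_pos: [0.4939, -0.3473, 0.0148]
tool_rot: [-0.001, 0.996, -0.093, 0.005]
contact_force: [-0.3, -0.5, -2.5]
gripper_width: 0.143
[ 0.49392705 -0.34726349  0.01478357] [[ 0.9828 -0.1844  0.0109]
 [-0.1844 -0.9828  0.0018]
 [ 0.0104 -0.0038 -0.9999]] -10.628389688265278 [-0.26818768 -0.54999303 -2.50590681] [-0.00187776  0.03779315  0.01013824]
```

```bash

python3 -m handwheel '[0,0,-0.05,0,0,0,0,0,0,-0.1,0,0,0,0,0,0,-0.15,0,0,0,0,0,0,-0.18,0,0,0,0]'; python3 -m handwheel '[0,0,0,0,0,0,0.25,0,0,0,0,0,0,0.4,0,0,0,0,0,0,0.5,0,0,0.1,0,0,0,0.6,0,0,0.1,0,0,0,0.6,0,0,0.1,0,0,0,0.6]' 40
python3 -m handwheel '[0,0,2,0,0,0,0.6,0,0,5,0,0,0,0.6,0,0,9,0,0,0,0.6,0,0,13,0,0,0,0.6,0,0,17,0,0,0,0.6,0,0,20,0,0,0,0.6,0,0,22,0,0,0,0.6,0,0,22,0,0,0,0.6]'
python3 - <<'E'
from h import *
im=read_camera('wrist')[:,:,::-1]; cv2.imwrite('pics/w6.png',im)
E
```

```text
t: 23.12
eef_pos: [0.4942, -0.3474, 0.0135]
tool_rot: [-0.001, 0.996, -0.093, 0.006]
contact_force: [-1.1, 1.8, 3.8]
gripper_width: 0.137
t: 23.62
eef_pos: [0.4943, -0.3475, 0.0146]
tool_rot: [-0.001, 0.996, -0.093, 0.006]
contact_force: [0.2, 0.8, 0.7]
gripper_width: 0.6
t: 24.28
eef_pos: [0.4967, -0.3489, 0.2403]
tool_rot: [0.001, 0.996, -0.093, 0.01]
contact_force: [0.7, -0.8, 0.6]
gripper_width: 0.601
```

View pics/w6.png

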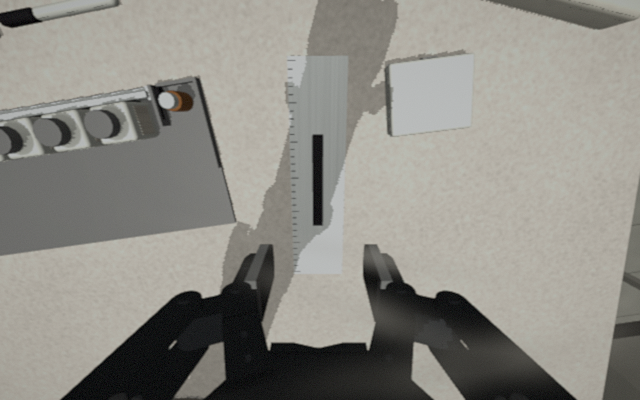

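The ruler lies flat on the bench, released, with its rib at (318,180) and clear of the tray. I'll check the row from the same viewpoint as the first wrist view.

```bash

python3 -m handwheel '[2,4,2,0,0,5,0.6,2,8,2,0,0,10.6,0.6,2,12,2,0,0,10.6,0.6,2,16,2,0,0,10.6,0.6,2,20,2,0,0,10.6,0.6,2,24,2,0,0,10.6,0.6,2,28,2,0,0,10.6,0.6,2,32,2,0,0,10.6,0.6]'
python3 -m handwheel '[0,1,-1,0,0,0,0.6,0,1,-2,0,0,0,0.6,0,1,-2,0,0,0,0.6,0,1,-2,0,0,0,0.6]'
python3 - <<'E'
from h import *
import pickle
k=cam('wrist'); im=read_camera('wrist')[:,:,::-1]; cv2.imwrite('pics/w7raw.png',im); pickle.dump(k,open('w7.pkl','wb')); print(pose()[0])
cv2.imwrite('pics/w7.png',cv2.resize(cv2.convertScaleAbs(im[10:150,150:470],alpha=1.3),(800,350),interpolation=cv2.INTER_CUBIC))
E
```

```text
t: 25.0
eef_pos: [0.5142, -0.0265, 0.256]
tool_rot: [-0.001, 1.0, -0.0, 0.007]
contact_force: [1.3, -0.5, -0.0]
gripper_width: 0.599
t: 25.33
eef_pos: [0.5132, -0.018, 0.2344]
tool_rot: [-0.0, 1.0, -0.001, 0.005]
contact_force: [0.2, -0.0, 0.1]
gripper_width: 0.596
[ 0.51382346 -0.018299    0.23514443]
```

View pics/w7.png

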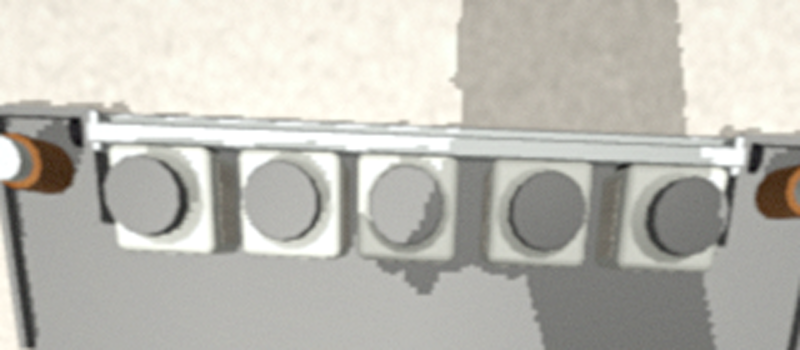

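The row stands square along the rail, with the bottles' front edges from (165,250) to (665,269), the same slope as the rail. One quick numeric check.

```bash
python3 - <<'E'
from h import *
import pickle
k=pickle.load(open('w7.pkl','rb')); g=cv2.GaussianBlur(cv2.cvtColor(cv2.imread('pics/w7raw.png'),cv2.COLOR_BGR2GRAY),(3,3),0).astype(float)
c=np.array([1,np.tan(np.radians(2.15))]) # rail-x coordinate = x + .0375*y
for cu in (167,290,407,535,665):
    u0=int(150+cu/2.5); pts=[]
    for u in range(u0-13,u0+14):
        col=g[100:128,u]; d=-np.diff(col); i=d[2:-2].argmax()+2; s=d[i-2:i+3].clip(0); pts.append((u,100.5+i-2+(s*np.arange(5)).sum()/s.sum()))
    P=ray(k,pts,.055)[:,:2].astype('float32'); l=cv2.fitLine(P,cv2.DIST_HUBER,0,.001,.001).ravel()
    print('face x (rail axis)',np.median(P@c).round(4),'ang',(np.degrees(np.arctan2(l[1],l[0]))%180).round(2),'y',P[:,1].mean().round(3))
E
```

```text
face x (rail axis) 0.5963 ang 87.15 y 0.096
face x (rail axis) 0.5919 ang 87.54 y 0.04
face x (rail axis) 0.5888 ang 85.69 y -0.011
face x (rail axis) 0.5837 ang 86.35 y -0.069
face x (rail axis) 0.5794 ang 86.67 y -0.127
```

With the sign of the y term corrected, the five front faces come out at 0.5891, 0.5889, 0.5896, 0.5889 and 0.5889 m. They are collinear within 0.7 mm and parallel to the rail, so I'll hand in.

```bash
python3 -c "
from station import *
print(get_obs()['t']); print(hand_in())"
```

```text
25.3833
the job is handed in; nothing more can be done
None
```

The five bottles stand in line against the back rail, the ruler is back on the bench, and the job was handed in at 25.4 s; no verdict is reported.

**What I did:** I took the ruler by its rib and pushed the row back. I felt for the rail at about 1–2 mm/s and met it with the tool at x ≈ 0.5515. I pressed with about 3–4 N beyond the sliding force, with a peak total of about 6 N in the readings taken. I turned the ruler slightly until the moment balanced (about 87.84°), backed off, and laid it flat near where it had been.

**Last checks:**
- **Bottles:** the front faces are collinear within 0.7 mm and parallel to the rail. My script's first printout used a wrong sign, so I corrected those figures by hand.
- **Bottle angles:** fitted one by one, these scatter from 85.7° to 87.5° against the rail's 87.85°. That is inside the 0.05 rad limit but systematically low. Bottle 3 is the worst at 2.2° off; I put that down to shadow and short edges and did not measure it more closely.
- **Ruler:** the wrist picture shows it flat, released and off the tray.
- **Other items:** the vials, marker and slide box looked untouched in the last pictures. I did not view the pipette, timer or pot again at the end.

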